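Load the slide carrier under the spring dust flap of the slide imager

TASK

Load the slide carrier waiting on the imager's loading shelf: press the thumb lever down with one fingertip to hold the spring-closed dust flap well open, and keep holding it clear of the carrier while the other fingertip pushes the carrier straight in under it, until its front plate sits flush against the imager all the way across. Then let go, so that the flap comes down on the carrier. The carrier is only pushed, never lifted or tipped, and the other things on the bench stay where they are.

Things in the scene. Friction and masses are not known exactly. Their poses are not given: they have to be found in the camera images.
- imager: White slide imager, fixed. Origin on the bench below the middle of its loading mouth, in the plane of the mouth's front faces; x points level INTO it (the push direction), y left when looking in, z up. Body behind the mouth: 190 mm wide, 112 mm high from x 45 mm; camera housing on top from x 125 mm, up to 187 mm.
- shelf (a point): Middle of the loading shelf's front edge, on its top face: imager x -72, y 0, 50 mm above the bench; axes as the imager. The level shelf is 96 mm wide and runs on into the bay; side rails 5 mm high, inner faces y +-44, outer +-48 mm.
- mouth (a point): Middle of the mouth on the bay floor: imager x 0, y 0, 50 mm above the bench; axes as the imager. Cheeks at y 44 to 54 mm either side, x 0 to 45 mm, tops 104 mm above the bench; the carrier's front plate stops flat against their front faces (x 0).
- carrier: Loose steel slide carrier, about 0.24 kg, on the shelf between the rails (2 mm play a side). Origin: centre of its body's underside; x forward (into the imager), z up. Body x -22 to 22, y +-42 mm, 7 mm thick, end rims 11 mm high. Upright front plate at its tail: x -27 to -22, y +-50, 8 to 28 mm high; push its outer face near the middle. Home: origin at imager x 22 mm.
- lever_hub (a point): Black thumb lever on the right-hand (imager -y) end of the flap's shaft. Point on the shaft axis at mid-mouth: imager x 16, y 0, 94 mm above the bench. Flat bar 22 mm wide (y -58 to -80), 5 mm thick, 8 to 95 mm out from the shaft towards the loading side, beside the shelf. Nothing below it down to the bench.
- lever_pad (a point): Point on the lever's top face, middle of its width (y -69), 80 mm from the shaft. At rest the lever rises 32 degrees from the shaft: its end is 145 mm above the bench, 65 mm in front of the mouth. Pressing takes 1 to 5 N at a fingertip, which may slide along the top towards the shaft at constant height: that only opens the flap further.
- flap_edge (a point): Grey spring-closed dust flap, 85 mm wide, 3 mm thick, hanging 41 mm from the shaft to 3 mm above the bay floor. It swings inward and up. Point at the middle of its lower edge (41 mm from the shaft axis, which lies at imager x 16 mm, 94 mm above the bench).
- flap (a joint): Turn of flap and lever together, rad: 0 closed (flap vertical), growing as the lever is pressed, at most 1.9. The lever's slope below level is this minus 0.559. The flap's edge clears the carrier's rims above 0.64; well open means above 0.85. The spring gives 0.07 N m at 0 and 0.18 at 1.55. Let go on the carrier, it rests on the rims at about 0.64.
- dish: Bystander: closed round dish with blue lid, 61 mm across, 15 mm high, on the bench; origin centre of underside.
- jar: Bystander: small closed specimen jar, 48 mm across, 62 mm high; origin centre of underside.
- marker: Bystander: marker pen lying, 138 mm long along its x, 12 mm thick; origin on its underside, 70 mm from its tail.
- scalpel: Bystander: scalpel lying, about 142 mm long along its x, 4 mm high; origin on its underside.
- forceps: Bystander: steel forceps lying, about 115 mm long along x, 8 mm high; origin on its underside.
- mailer: Bystander: white flat slide mailer, 80 x 34 x 16 mm; origin centre of underside.
- dimmer: Bystander: black lamp dimmer box, 60 x 50 x 35 mm with a round knob to 53 mm; origin centre of underside.
Not all that is in view belongs to the job. Several things have the shape of the carrier; the one meant has the colours described above.

How it is judged:
By the outcome, as a careful person would: the job done as asked, in the order asked, and still so for the second after the job is handed in, with the robot touching nothing.
It also fails if it takes over 38 s, if anything falls off the work surface, if the arm or the gripper's body presses on something with over 40 N, if the wrist force passes 120 N, or if a joint passes its speed limit or range.

ROBOT

A 6-joint arm with a two-finger parallel gripper is mounted at the origin on the work surface. World frame = base frame: x ahead of the robot, y to its left, z up, the work surface at z = 0. Lengths are in mm, angles in rad, forces in N, time in s.
With the tool pointing down it reaches from about 400 to 925 mm from the base axis. Payload 12.5 kg.
Tool frame: the origin (TCP) lies midway between the tips of the shut fingers; the grasp point (between the pads) lies 19 mm behind it (env.tcp_to_grasp is the distance from the TCP to the grasp point, in mm); z points along the fingers, y is the line along which they close (so a half turn about z gives the same grasp; the last joint's range is limited). The gripper opens to 95 mm and grips with 3 to 60 N. Pads are 20 mm wide; open, the fingers measure 119 mm over their backs; the gripper's body (75 mm by 180 mm) begins 59 mm behind the grasp point.
Start: joints at [1.037, 0.491, 1.559, -0, 1.092, -0.106], TCP at [259.28, 568.701, 214.661] pointing down, gripper open.
Joint ranges: [-3.1, 3.1], [-0.84, 2.19], [0.05, 2.79], [-1.13, 4.28], [0.06, 2.93], [-2.69, 2.69]. Speed limits (rad/s): [2.22, 2.22, 2.79, 3.14, 3.14, 3.14].

INTERFACE

Orientations are given as [roll, pitch, yaw] about the fixed x, y, z axes, in that order (R = Rz(yaw) Ry(pitch) Rx(roll)).
In Python, from cell import env gives the robot as it stands. The module is installed in compiled form; this text tells all that it offers.
- The arm moves only by the tool step_arm, never from a script. Its argument "plan" is a list that holds one entry, the list of rows, each a list of 5 numbers: the shift along the tool's x, y, z in mm, then the turn about the tool's z in degrees, then the opening, from -1 (shut) to 1 (fully open). A call has 1 to 8 rows; each row is the pose to reach, as a shift and turn from the pose commanded when the call began, along the tool's axes at that moment; what a row does not reach only later rows make up. A row lasts 1/12 s, in which the tool goes at most 41.7 mm and 7.16 degrees, less where a joint would pass 70% of its speed; a pose out of reach is approached as far as the arm can. A call with a gripper value outside its range is refused whole. The fingers move at their own pace and stop on an object; the grip force is fixed at half the most. Time passes only in rows, so rows that repeat a pose let the fingers close. It gives the time, the measured TCP pose, the force, the opening and the grip force at its end, in the units of the state.
- env.state(): the state, without advancing time (a new reading comes with each control period).
- env.read_camera(name): name is "scene" or "top"; returns the picture (400x640x3 uint8, blue, green, red); there is no depth.
- env.get_calibration(name): a dict with "K" (3x3 intrinsics, pixels), "D" ([k1, k2, p1, p2, k3] as OpenCV has them; the pictures are not rectified), "extrinsics" (4x4, takes a point from world to camera coordinates). Camera axes: x right, y up, looking along -z (the intrinsics and any distortion apply to the point x, -y, -z); pixel columns grow to the right and rows downward; lengths in mm; the calibration is good to about 2 mm. A picture is of the moment at which its call begins. get_calibration takes no time and is no camera call.
- env.job_done(): hands the job in; it is judged then, once.
The state is a dict: "t": time; "joints": joint angles; "qvel": joint speeds; "tau": joint torques, N m; "eef_pos": TCP position; "tcp_rot": TCP orientation; "ft_force": force on the tool from outside, world axes, zero at the start; "moment": the same for the moment, N m; "opening": opening from 0.0 (shut) to 1.0 (fully open); "grip_force": force on a finger pad.
Only numpy, scipy, OpenCV 4.12 (cv2) and the standard library are available. Lean on these libraries where they do the work, as an engineer would, in place of code of your own. Each camera call takes 0.05 s, during which the arm holds its last target. There are 200 camera calls.

## Working session

There is one attempt and no reset: what is moved stays moved. The work goes in short steps, Python scripts to look and compute and a tool call to move; the robot and the scene stay as the last step left them, time stands still between calls to the robot, and variables do not carry over. Pictures are saved under pics/ and viewed, at most 10 in all, crops included, and the job is handed in when it is done.

Besides the shell and the picture viewer there is one more tool, called by a JSON object that holds its "fn" and its "kwargs". step_arm: Moves the arm, as the interface text tells. Its arguments: {"type":"object","properties":{"plan":{"type":"array"}},"required":["plan"]}

```bash
mkdir -p pics
python3 - <<'E'
from cell import env
import cv2,numpy as np
for n in("scene","top"):
    cv2.imwrite(f"pics/{n}0.png",env.read_camera(n)); c=env.get_calibration(n)
    print(n,np.array(c["K"]).round(1).tolist(),c["D"],np.array(c["extrinsics"]).round(3).tolist())
s=env.state();print(s)
E
```

```text
scene [[497.8, 0.0, 321.5], [0.0, 497.8, 204.1], [0.0, 0.0, 1.0]] [0.0318372 0.        0.        0.        0.       ] [[0.737, 0.676, -0.011, -304.768], [-0.475, 0.529, 0.703, 235.413], [0.481, -0.513, 0.711, -1572.092], [0.0, 0.0, 0.0, 1.0]]
top [[371.9, 0.0, 320.5], [0.0, 371.9, 200.3], [0.0, 0.0, 1.0]] [-0.06565371  0.          0.          0.          0.        ] [[-0.013, -1.0, -0.009, -83.612], [0.982, -0.014, 0.187, -552.067], [-0.187, -0.007, 0.982, -887.109], [0.0, 0.0, 0.0, 1.0]]
{'t': 0.1, 'joints': array([ 1.03739601e+00,  4.91424114e-01,  1.55938959e+00, -4.08519087e-05,
        1.09168910e+00, -1.05654757e-01]), 'qvel': array([ 0.00024819, -0.00043118, -0.00317427, -0.00121208, -0.00130153,
       -0.00013257]), 'tau': array([ 2.60775239e-03, -6.13630629e+01, -2.58601892e+01,  6.93697692e-02,
        4.69964056e-02, -3.60846150e-05]), 'eef_pos': array([259.17252646, 568.49471996, 214.16651092]), 'tcp_rot': array([-3.14068376e+00, -5.99492364e-05,  2.71386592e+00]), 'ft_force': array([-0.23124587, -0.03608116,  0.20575089]), 'moment': array([ 0.0410574 , -0.04423599, -0.00675102]), 'grip_force': 0.0, 'opening': 0.9970634717623754}
```

View pics/scene0.png

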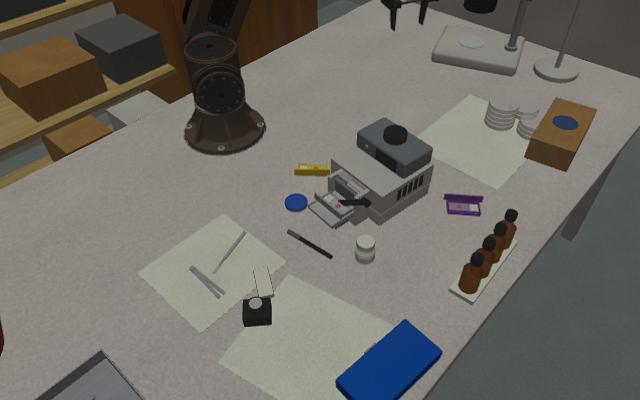

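View pics/top0.png

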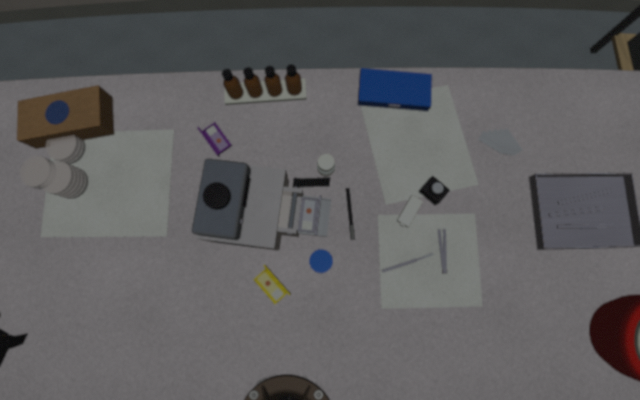

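Run:
```python
import cv2
a=cv2.imread("pics/top0.png")[140:290,180:380];cv2.imwrite("pics/topc.png",cv2.resize(a,None,fx=4,fy=4,interpolation=cv2.INTER_CUBIC))
a=cv2.imread("pics/scene0.png")[110:260,280:440];cv2.imwrite("pics/scenec.png",cv2.resize(a,None,fx=4,fy=4,interpolation=cv2.INTER_CUBIC))
```

```text
(no output)
```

View pics/topc.png

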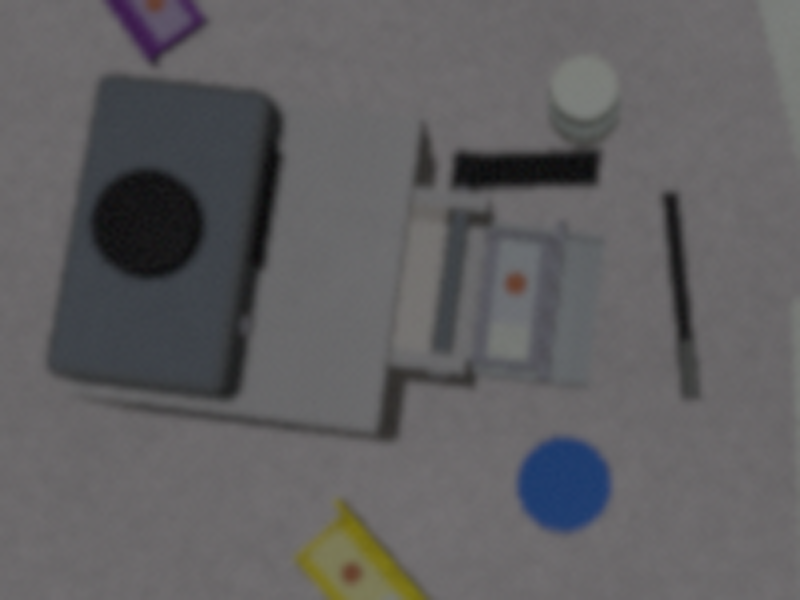

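View pics/scenec.png

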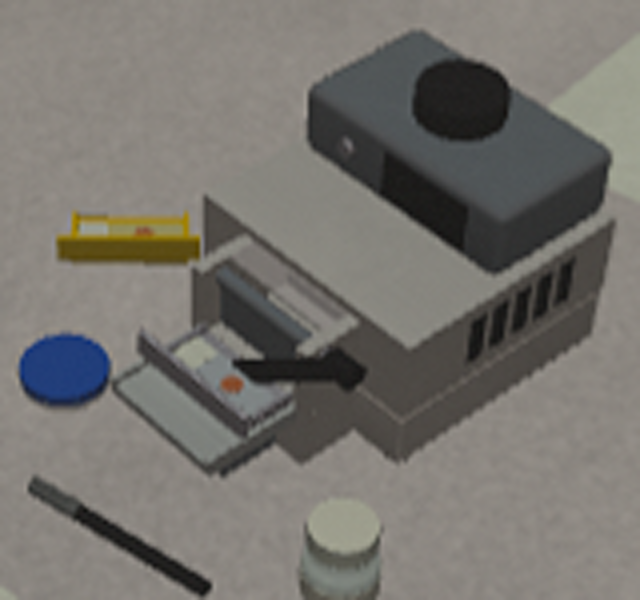

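```bash
cat > h.py <<'E'
from cell import env
import cv2,numpy as np
from scipy.optimize import least_squares
C={n:env.get_calibration(n) for n in("scene","top")}
def proj(n,P):
    c=C[n];E=np.array(c["extrinsics"]);p=np.atleast_2d(P)@E[:3,:3].T+E[:3,3]
    return cv2.projectPoints((p*[1,-1,-1]).reshape(-1,1,3),np.zeros(3),np.zeros(3),np.array(c["K"]),np.array(c["D"]))[0][:,0]
def T(q,P):
    c,s=np.cos(q[2]),np.sin(q[2]);P=np.array(P,float)
    return np.c_[P[:,0]*c-P[:,1]*s+q[0],P[:,0]*s+P[:,1]*c+q[1],P[:,2]]
def fit(obs,q0):
    f=lambda q:np.concatenate([(proj(o[0],T(q,[o[1]]))[0]-o[2]) for o in obs])
    r=least_squares(f,q0,loss="soft_l1");return r.x,f(r.x).reshape(-1,2)
t=lambda u,v:np.array([180+u/4-.375,140+v/4-.375]); s=lambda u,v:np.array([280+u/4-.375,110+v/4-.375])
E
python3 - <<'E'
from h import *
np.set_printoptions(suppress=True,precision=2)
L=(-66,0,146.5)
obs=[("top",(45,-95,112),t(420,113)),("top",(45,95,112),t(380,432)),("top",(-64,-80,146.5),t(598,151)),("top",(-64,-58,146.5),t(598,184)),
("top",(-72,-48,50),t(602,237)),("top",(-72,48,50),t(587,385)),("top",(0,-54,104),t(491,204)),("top",(0,54,104),t(474,376)),
("scene",(45,95,112),s(205,197)),("scene",(45,-95,112),s(408,348)),("scene",(45,-95,0),s(400,460)),("scene",(-72,48,50),s(115,385)),("scene",(-72,-48,50),s(213,467)),("scene",(-64,-58,146.5),s(235,362))]
q,r=fit(obs,[570,0,1.57]);print("imager",q);print(r)
o2=[("top",(-27,-50,78),t(565,222)),("top",(-27,50,78),t(549,383)),("scene",(-27,50,78),s(142,331)),("scene",(-27,-50,78),s(247,430))]
qc,r=fit(o2,[570,-40,1.57]);print("car",qc);print(r)
c,sn=np.cos(q[2]),np.sin(q[2]);d=qc[:2]-q[:2];print("carrier in imager",d@[c,sn],d@[-sn,c],qc[2]-q[2])
for n,u,v in [("jar",586,85),("dish",565,484)]: 
    z={"jar":62,"dish":15}[n]
    print(n,least_squares(lambda p:proj("top",[[p[0],p[1],z]])[0]-t(u,v),[570,-60]).x)
for a in[(670,193),(690,398)]:print("marker",least_squares(lambda p:proj("top",[[p[0],p[1],6]])[0]-t(*a),[570,-60]).x)
E
```

```text
imager [517.56 -39.37   1.45]
[[-0.06  1.08]
 [-0.49  0.39]
 [ 0.11 -1.31]
 [-0.9  -0.27]
 [ 0.4  -0.72]
 [ 0.12 -0.03]
 [-1.07 -2.42]
 [-2.28 -0.72]
 [-1.17 -0.67]
 [ 0.26  0.19]
 [-1.05  3.48]
 [-1.31 -0.17]
 [-0.8   0.6 ]
 [-0.61 -0.68]]
car [515.25 -59.26   1.44]
[[-0.02 -0.99]
 [-0.84 -0.91]
 [-1.14  0.39]
 [-1.03 -2.47]]
carrier in imager -20.02859524377143 -0.14321952782216218 -0.006950565208865056
jar [ 651.06 -106.98]
dish [401.3  -89.93]
marker [ 592.32 -162.35]
marker [ 455.73 -171.79]
```

```bash
cat >> h.py <<'E'
Q=np.array([517.56,-39.37,1.45])
def go(x,y,z,q=Q):
    s_=env.state();p=s_["eef_pos"];w=T(q,[[x,y,z]])[0]-p;a=s_["tcp_rot"][2]
    print("shift",[round(float(v),1) for v in(w[0]*np.cos(a)+w[1]*np.sin(a),w[0]*np.sin(a)-w[1]*np.cos(a),-w[2])],"turn",round(float(np.degrees(a-q[2])),2),"t",s_["t"])
E
python3 -c "
from h import *
go(-62,-34.5,230)"
```

```text
shift [-538.9, -494.6, -15.8] turn 72.41 t 0.1
```

{"fn": "step_arm", "kwargs": {"plan": [[[-20, -18, -30, 0, 0.2], [-45, -40, -60, 0, 0.2], [-74, -68, -60, 0, 0.2], [-104, -95, -60, 0, 0.2], [-133, -122, -60, 0, 0.2], [-163, -150, -60, 0, 0.2], [-192, -177, -60, 0, 0.2], [-222, -204, -60, 0, 0.2]]]}}

```text
t: 0.77
eef_pos: [376.7, 289.2, 274.6]
tcp_rot: [-3.142, -0.0, 2.714]
ft_force: [1.0, -0.1, 0.1]
opening: 0.604
grip_force: 0.0
```

{"fn": "step_arm", "kwargs": {"plan": [[[-30, -27, 0, 0, 0.2], [-60, -55, 0, 0, 0.2], [-90, -82, 0, 0, 0.2], [-120, -110, 0, 0, 0.2], [-150, -137, 0, 0, 0.2], [-180, -165, 0, 0, 0.2], [-210, -193, 0, 0, 0.2], [-240, -220, 0, 0, 0.2]]]}}

```text
t: 1.43
eef_pos: [503.9, -10.9, 274.6]
tcp_rot: [3.142, -0.0, 2.714]
ft_force: [1.4, 0.8, -0.5]
opening: 0.604
grip_force: 0.0
```

{"fn": "step_arm", "kwargs": {"plan": [[[-20, -18, 0, 7, 0.2], [-40, -36, 0, 14, 0.2], [-60, -54, 0, 21, 0.2], [-77, -70, 0, 28, 0.2], [-77, -70, 0, 35, 0.2], [-77, -70, 0, 42, 0.2], [-77, -70, 0, 49, 0.2], [-77, -70, 0, 56, 0.2]]]}}

```text
t: 2.1
eef_pos: [544.6, -104.6, 274.2]
tcp_rot: [-3.141, -0.001, 1.73]
ft_force: [-0.8, -0.6, 0.3]
opening: 0.6
grip_force: 0.0
```

```bash
python3 -c "
from h import *
go(-62,-34.5,200)"
```

```text
shift [-0.4, -0.3, 74.2] turn 16.04 t 2.1
```

{"fn": "step_arm", "kwargs": {"plan": [[[0, 0, 30, 7, 0.2], [0, 0, 60, 14, 0.2], [0, 0, 90, 16, 0.2], [0, 0, 109, 16, 0.2], [0, 0, 109, 16, 0.2]]]}}

```text
t: 2.52
eef_pos: [543.0, -103.9, 161.9]
tcp_rot: [-3.135, -0.001, 1.457]
ft_force: [-0.5, -0.0, -0.4]
opening: 0.599
grip_force: 0.0
```

Run:
```python
from h import *
go(-62,-34.5,165)
a=env.read_camera("scene")[110:240,300:420];a=cv2.resize(a,None,fx=4,fy=4,interpolation=cv2.INTER_CUBIC)
b=env.read_camera("top")[160:280,240:340];b=cv2.resize(b,(433,520),interpolation=cv2.INTER_CUBIC)
a=cv2.resize(a[:520],(367,398)) if 0 else a
cv2.imwrite("pics/m1.png",cv2.convertScaleAbs(cv2.resize(np.hstack([a,b]),None,fx=.85,fy=.85),alpha=1.6))
s_=env.state();R=T([*s_["eef_pos"][:2],s_["tcp_rot"][2]],[[x,y,s_["eef_pos"][2]] for y in(-34.5,34.5) for x in (-10,10)])
p=proj("scene",R);print(((p-[300,110])*4*.85).round())
p=proj("top",R);print(((p-[240,160])*4.333*.85+[480*.85,0]).round())
```

```text
shift [-1.0, 1.5, -3.1] turn 0.41 t 2.5167
[[133. 298.]
 [155. 284.]
 [ 64. 244.]
 [ 86. 231.]]
[[747.  69.]
 [714.  66.]
 [736. 180.]
 [702. 177.]]
```

View pics/m1.png

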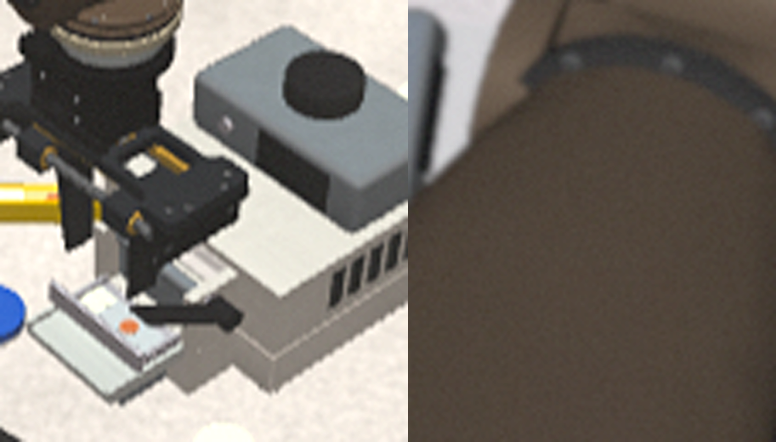

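{"fn": "step_arm", "kwargs": {"plan": [[[-1, 1.5, 10, 0.4, 0.2], [-1, 1.5, 22, 0.4, 0.2], [-1, 1.5, 34, 0.4, 0.2], [-1, 1.5, 44, 0.4, 0.2], [-1, 1.5, 50, 0.4, 0.2], [-1, 1.5, 50, 0.4, 0.2]]]}}

```text
t: 3.12
eef_pos: [546.1, -105.5, 115.0]
tcp_rot: [-3.141, -0.0, 1.45]
ft_force: [0.2, -0.1, 0.8]
opening: 0.602
grip_force: 0.4
```

Run:
```python
from h import *
go(-62,-34.5,64)
a=env.read_camera("scene")[130:230,300:420];a=cv2.resize(a,None,fx=5,fy=5,interpolation=cv2.INTER_CUBIC)
cv2.imwrite("pics/m2.png",cv2.convertScaleAbs(a,alpha=1.6))
print(env.state()["ft_force"])
```

```text
shift [0.2, -1.8, 51.0] turn 0.0 t 3.1167
[0.26728035 0.5077149  1.14193588]
```

View pics/m2.png

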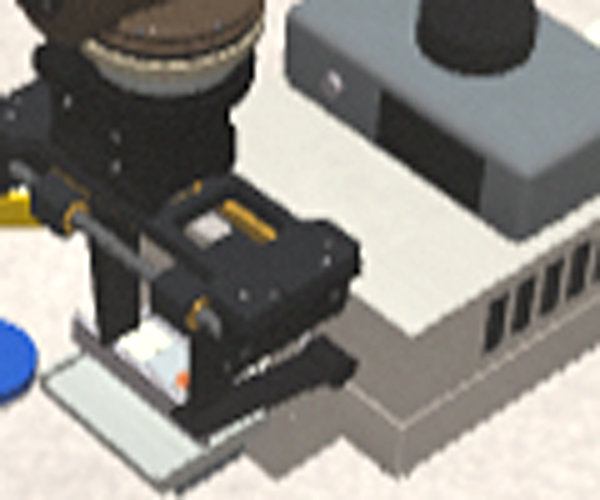

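Run:
```python
from h import *
s_=env.state();e=[*s_["eef_pos"][:2],s_["tcp_rot"][2]]
R=T(e,[[x,y,115] for y in(-34.5,28.5,40.5) for x in (-10,10)])
print(((proj("scene",R)-[300,130])*5).round())
R=T(Q,[[-47,0,78],[-47,50,78],[-47,-50,78]]);print(((proj("scene",R)-[300,130])*5).round())
```

```text
[[194. 419.]
 [226. 398.]
 [105. 346.]
 [137. 327.]
 [ 89. 333.]
 [121. 314.]]
[[135. 367.]
 [ 69. 314.]
 [203. 423.]]
```

{"fn": "step_arm", "kwargs": {"plan": [[[-2, -1.8, 6, 0, 0.2], [-2, -1.8, 16, 0, 0.2], [-2, -1.8, 26, 0, 0.2], [-2, -1.8, 34, 0, 0.2], [-2, -1.8, 38, 0, 0.2]]]}}

```text
t: 3.58
eef_pos: [543.7, -107.1, 76.2]
tcp_rot: [-3.14, -0.001, 1.45]
ft_force: [1.1, 0.3, 1.9]
opening: 0.603
grip_force: 0.9
```

{"fn": "step_arm", "kwargs": {"plan": [[[0, 0, 5, 0, 0.2], [0, 0, 10, 0, 0.2], [0, 0, 13, 0, 0.2], [0, 0, 13, 0, 0.2]]]}}

```text
t: 3.92
eef_pos: [543.9, -107.3, 64.0]
tcp_rot: [-3.141, -0.0, 1.45]
ft_force: [-0.3, -1.2, 2.1]
opening: 0.599
grip_force: 0.8
```

Run:
```python
from h import *
go(-62,-34.5,64)
a=env.read_camera("scene")[130:230,300:420];a=cv2.resize(a,None,fx=5,fy=5,interpolation=cv2.INTER_CUBIC)
cv2.imwrite("pics/m3.png",cv2.convertScaleAbs(a,alpha=1.6))
print(env.state()["ft_force"])
```

```text
shift [2.2, 0.2, -0.0] turn 0.01 t 3.9167
[-0.47645418  0.26297155  2.31226671]
```

View pics/m3.png

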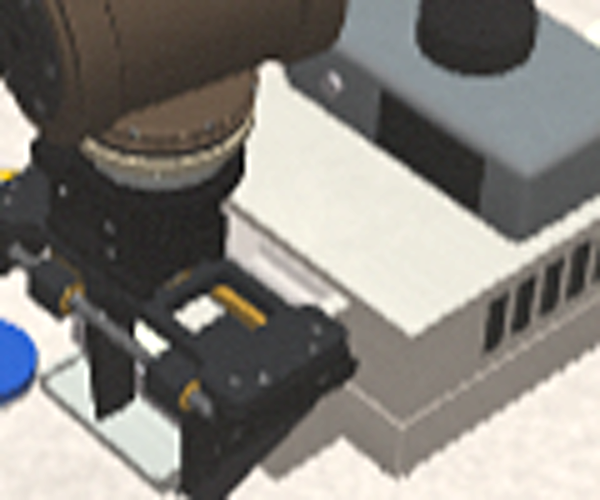

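{"fn": "step_arm", "kwargs": {"plan": [[[2, 0, 0, 0, 0.2], [4, 0, 0, 0, 0.2], [6, 0, 0, 0, 0.2], [8, 0, 0, 0, 0.2], [10, 0, 0, 0, 0.2], [12, 0, 0, 0, 0.2], [14, 0, 0, 0, 0.2], [16, 0, 0, 0, 0.2]]]}}

```text
t: 4.63
eef_pos: [546.3, -91.5, 64.8]
tcp_rot: [3.141, 0.0, 1.45]
ft_force: [-1.4, -5.0, 2.4]
opening: 0.604
grip_force: 2.5
```

{"fn": "step_arm", "kwargs": {"plan": [[[2.5, 0, 0, 0, 0.2], [5, 0, 0, 0, 0.2], [7.5, 0, 0, 0, 0.2], [10, 0, 0, 0, 0.2], [12.5, 0, 0, 0, 0.2], [15, 0, 0, 0, 0.2], [17.5, 0, 0, 0, 0.2], [20, 0, 0, 0, 0.2]]]}}

```text
t: 5.3
eef_pos: [548.8, -72.0, 64.9]
tcp_rot: [3.141, 0.001, 1.45]
ft_force: [-0.1, -9.2, 2.0]
opening: 0.6
grip_force: 3.6
```

{"fn": "step_arm", "kwargs": {"plan": [[[1, 0, 0, 0, 0.2], [2, 0, 0, 0, 0.2], [3, 0, 0, 0, 0.2], [4, 0, 0, 0, 0.2], [5, 0, 0, 0, 0.2], [6, 0, 0, 0, 0.2], [7, 0, 0, 0, 0.2], [7, 0, 0, 0, 0.2]]]}}

```text
t: 5.97
eef_pos: [549.6, -65.1, 64.9]
tcp_rot: [3.141, 0.001, 1.45]
ft_force: [-0.8, -7.3, 1.8]
opening: 0.598
grip_force: 3.7
```

Run:
```python
from h import *
go(-15,-34.5,64)
print(env.state()["ft_force"],env.state()["moment"])
```

```text
shift [6.7, -0.4, 0.9] turn 0.02 t 5.9667
[-0.76899337 -7.26041021  1.83225755] [-1.62231826  0.1275253  -0.12480673]
```

{"fn": "step_arm", "kwargs": {"plan": [[[1, 0, 0, 0, 0.2], [2, 0, 0, 0, 0.2], [3, 0, 0, 0, 0.2], [4, 0, 0, 0, 0.2], [4, 0, 0, 0, 0.2]]]}}

```text
t: 6.38
eef_pos: [550.0, -61.3, 64.9]
tcp_rot: [3.141, 0.001, 1.45]
ft_force: [-1.0, -9.6, 1.8]
opening: 0.597
grip_force: 4.2
```

{"fn": "step_arm", "kwargs": {"plan": [[[1, 0, 0, 0, 0.2], [1.5, 0, 0, 0, 0.2], [1.5, 0, 0, 0, 0.2]]]}}

```text
t: 6.63
eef_pos: [550.1, -59.9, 64.8]
tcp_rot: [3.141, 0.001, 1.45]
ft_force: [-0.5, -10.6, 2.1]
opening: 0.602
grip_force: 4.6
```

{"fn": "step_arm", "kwargs": {"plan": [[[0.5, 0, 0, 0, 0.2], [1, 0, 0, 0, 0.2], [1, 0, 0, 0, 0.2]]]}}

```text
t: 6.88
eef_pos: [550.1, -59.7, 64.9]
tcp_rot: [3.141, 0.002, 1.451]
ft_force: [-1.6, -17.3, 2.9]
opening: 0.601
grip_force: 8.1
```

{"fn": "step_arm", "kwargs": {"plan": [[[0.5, 0, 0, 0, 0.2], [1, 0, 0, 0, 0.2], [1, 0, 0, 0, 0.2]]]}}

```text
t: 7.13
eef_pos: [550.2, -59.6, 64.9]
tcp_rot: [3.141, 0.003, 1.452]
ft_force: [-3.5, -22.8, 1.4]
opening: 0.602
grip_force: 11.6
```

Run:
```python
from h import *
go(-15,-34.5,64)
a=env.read_camera("scene")[130:230,300:420];a=cv2.resize(a,None,fx=5,fy=5,interpolation=cv2.INTER_CUBIC)
cv2.imwrite("pics/m4.png",cv2.convertScaleAbs(a,alpha=1.6))
```

```text
shift [1.1, -0.3, 0.9] turn 0.12 t 7.1333
```

View pics/m4.png

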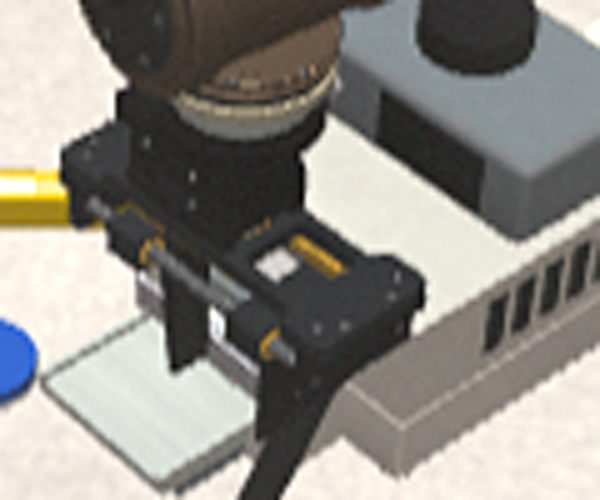

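{"fn": "step_arm", "kwargs": {"plan": [[[-2, 0, 0, 0, 0.2], [-5, 0, 0, 0, 0.2], [-8, 0, 0, 0, 0.2], [-12, 0, 0, 0, 0.2], [-16, 0, 0, 0, 0.2], [-16, 0, -4, 0, 0.2], [-16, 0, -10, 0, 0.2], [-16, 0, -16, 0, 0.2]]]}}

```text
t: 7.85
eef_pos: [548.1, -73.1, 81.0]
tcp_rot: [-3.141, -0.0, 1.45]
ft_force: [-0.9, -2.3, 1.4]
opening: 0.603
grip_force: 1.0
```

{"fn": "step_arm", "kwargs": {"plan": [[[0, 0, -6, 0, 0.2], [0, 0, -14, 0, 0.2], [0, 0, -24, 0, 0.2], [0, 0, -40, 0, 0.2], [0, 0, -65, 0, 0.2], [0, 0, -95, 0, 0.2], [0, 0, -130, 0, 0.2], [0, 0, -170, 0, 0.2]]]}}

```text
t: 8.52
eef_pos: [547.3, -72.5, 252.1]
tcp_rot: [-3.14, -0.001, 1.451]
ft_force: [0.8, -1.3, -0.0]
opening: 0.604
grip_force: 0.0
```

{"fn": "step_arm", "kwargs": {"plan": [[[-30, 0, 0, 0, 0.2], [-65, 0, 0, 0, 0.2], [-105, 0, 0, 0, 0.2], [-145, 0, 0, 0, 0.2], [-185, 0, 0, 0, 0.2], [-220, 0, 0, 0, 0.2], [-220, 0, 0, 0, 0.2]]]}}

```text
t: 9.1
eef_pos: [520.8, -296.4, 251.0]
tcp_rot: [3.141, 0.001, 1.447]
ft_force: [0.2, 0.6, -0.5]
opening: 0.602
grip_force: 0.0
```

Run:
```python
from h import *
a=env.read_camera("scene")[150:220,300:380];a=cv2.resize(a,(480,420),interpolation=cv2.INTER_CUBIC)
b=env.read_camera("top")[170:250,270:330];b=cv2.resize(b,(315,420),interpolation=cv2.INTER_CUBIC)
cv2.imwrite("pics/m5.png",cv2.convertScaleAbs(np.hstack([a,b]),alpha=1.6))
P=T(Q,[[-5,50,78],[-5,-50,78],[0,54,104],[0,-54,104]])
print(((proj("scene",P)-[300,150])*6).round().tolist(),((proj("top",P)-[270,170])*5.25+[480,0]).round().tolist())
```

```text
[[159.0, 212.0], [320.0, 338.0], [162.0, 157.0], [338.0, 293.0]] [[632.0, 329.0], [657.0, 117.0], [616.0, 330.0], [644.0, 96.0]]
```

View pics/m5.png

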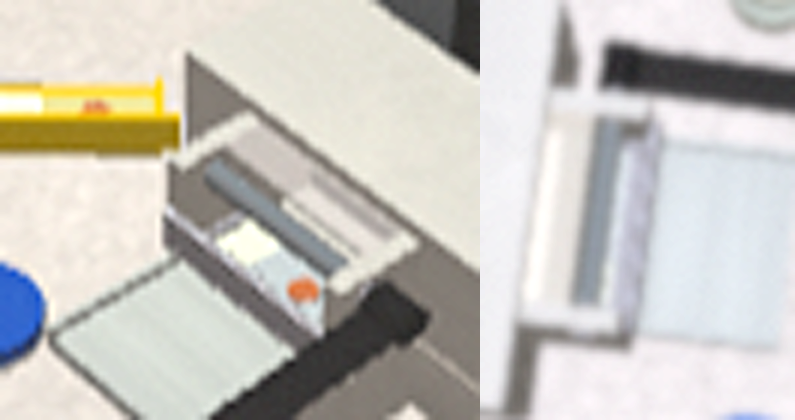

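```bash
python3 -c "
from cell import env
print(env.job_done())"
```

```text
the job is handed in; nothing more can be done
None
```

The carrier is pushed home and the job is handed in: in the last pictures its front plate looks flush against both cheeks and the flap looks to be resting on the carrier. The arm was clear of everything by about 9 s, but the hand-in returned no verdict, so I can't confirm it passed.

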